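# Load the sample-pot carousel through its guide lane

### The arm

A 7-joint arm with a two-finger parallel gripper is mounted at the origin on the work surface; the furniture and walls round the work are solid. World frame = base frame: x ahead of the robot, y to its left, z up, the work surface at z = 0. Lengths are in m, angles in rad, forces in N, time in s.
With the tool pointing down it reaches from about 0.425 to 0.95 m from the base axis. Payload 4.7 kg.
Tool frame: the origin (TCP) lies on the centre line of the jaws, within the pads' length; the fingertips stand robot.nose_length ahead of it and the grasp point (between the pads) lies 8 mm behind it (robot.nose_length is the distance from the TCP to the fingertips, in m); z points along the fingers, x is the direction in which the jaws open and shut, and the axes are right-handed (so a half turn about z gives the same grasp; the last joint's range is limited). The gripper opens to 85 mm and grips with 20 to 120 N. Pads are 22 mm wide; open, the fingers measure 114 mm over their backs; the gripper's body (76 mm by 85 mm) begins 54 mm behind the grasp point. The pads swing forward as they close: fully open they stand 13 mm farther back than shut.
Start: joints at [-1.252, 0.469, -0.049, 1.532, 0.024, 1.141, -0.082], TCP at [0.23, 0.635, 0.209] pointing down, gripper open.
Joint ranges: [-2.59, 2.59], [-0.33, 1.99], [-1.39, 1.29], [0.1, 2.45], [-1.04, 4.18], [0.21, 1.99], [-2.66, 2.66]. Speed limits (rad/s): [2.57, 2.57, 3.14, 3.14, 3.14, 3.14, 3.14].

### API

Orientations are given as [roll, pitch, yaw] about the fixed x, y, z axes, in that order (R = Rz(yaw) Ry(pitch) Rx(roll)).
In Python, from plant import robot gives the robot as it stands. Calls block until the motion is done:
- robot.goto(position, orientation): joint-space move of the TCP to a pose.
- robot.move_straight(position, vel=0.15, attitude=None, contact_N=None): straight line of the TCP; attitude=None keeps the orientation; vel is the mean speed in m/s. With contact_N (N) it stops when the force on the tool has changed by that much, and returns True; else False.
- robot.move_joints(angles): joint-space move.
- robot.grip(opening, strength=None): opening from 0.0 (shut) to 1.0 (fully open); strength is the grip in N (None keeps the last); returns when the fingers have stopped.
- robot.sleep(seconds).
- robot.inverse_kinematics(position, orientation): joint angles nearest the present ones, or None.
- robot.sense(): the state.
- robot.grab_frame(name): name is "side" or "top"; returns a dict with "image" (420x560x3 uint8, red, green, blue), "range_z" (420x560 float32, m along the optical axis (not along the pixel's ray), 0 where there is no reading), "fx", "fy", "cx", "cy" (pixels), "R" (3x3) and "t" (3): a world point X has camera coordinates R X + t. Camera axes: x right, y down, z forward; pixel columns grow to the right and rows downward; lengths in m; the calibration is good to about 2 mm. A picture is of the moment at which its call begins.
A pose or a line that the arm cannot do raises robot.IKError and nothing moves.
- robot.close_job(): hands the job in, once; it reports no verdict.
The state is a dict: "t": time; "joint_pos": joint angles; "joint_velocities": joint speeds; "effort": joint torques, N m; "tcp_pos": TCP position; "tcp_rot": TCP orientation; "wrist_force": force on the tool from outside, world axes, zero at the start; "torque": the same for the moment, N m; "opening": opening from 0.0 (shut) to 1.0 (fully open).
Only numpy, scipy, OpenCV 4.12 (cv2) and the standard library are available. Lean on these libraries where they do the work, as an engineer would, in place of code of your own. Each camera call takes 0.05 s, during which the arm holds its last target.

### The job

Load all the waiting sample pots into the covered carousel, one pot to a pocket. It was left between holes, so first pull the red spring plunger on the crank arm, turn the wheel to the next hole and let the plunger drop in to lock it; then set a pot in the flared lane entry, push it upright between the guide rails fully home into the pocket that faces the lane, and index the wheel on to an empty pocket before the next pot. Finish with every pot standing in the wheel, the plunger locked in a hole with an empty pocket facing the lane, and the rinse bottle and the spectacle case left where they stand.

Things in the scene. Friction and masses are not known exactly. Their poses are not given: they have to be found in the camera images.
- pot_a: Round sample pot, diameter 56 mm, height 44 mm, about 90 g: clear body, white screw lid with a red dot on top. Origin: centre of its underside; z up. May be absent (None from the start).
- pot_b: Round sample pot, diameter 56 mm, height 44 mm, about 90 g: clear body, white screw lid with a blue dot on top. Origin: centre of its underside; z up. May be absent (None from the start).
- pot_c: Round sample pot, diameter 56 mm, height 44 mm, about 90 g: clear body, white screw lid with a green dot on top. Origin: centre of its underside; z up. May be absent (None from the start).
- pot_d: Round sample pot, diameter 56 mm, height 44 mm, about 90 g: clear body, white screw lid with an amber dot on top. Origin: centre of its underside; z up. May be absent (None from the start).
- carousel: Fixed star-wheel carousel. Origin: on the bench under the wheel's axis; z up. Its infeed lane runs from the wheel along its own -x, so pots are pushed along +x. Base plate 10 mm thick, on which the pots stand: a disc of radius 116 mm round the axis plus a lane plate 136 mm wide, out to x = -245 mm.
- axis (a point): On the wheel's axis at the top of the base plate, 10 mm above the bench. A guide fence of inner radius 100 mm, 16 to 42 mm above the bench, rings the wheel; it is open only at the lane, 60 mm wide. A fixed clear cover of radius 84 mm, 58 to 62 mm above the bench (its four brackets reach 67 mm), hides the pockets from above: pots enter only by the lane.
- index_plate (a point): Centre of the top of the steel index plate that lies on the cover: radius 60 mm, top 70 mm above the bench, six holes 60 degrees apart, 46 mm from the axis. (Between carousel and robot stands a covered balance, fixed, 90 mm high, about 161 mm in x by 236 mm in y, its middle at x = 0.33, y = -0.01 m.)
- loading_pocket (a point): Where the centre of a pot's underside stands when it is fully home in the pocket that faces the lane: carousel (-66, 0, 10) mm. The pocket is 60 mm wide with parallel sides (14 to 48 mm above the bench); at its bottom the pot meets the wheel's hub, radius 38 mm, a firm stop.
- rails_start (a point): Middle of the lane where its parallel part begins, on the base plate: carousel (-150, 0, 10) mm. Guide rails: round bars of 8 mm, top 30 mm above the bench, 60 mm apart inside from here to the wheel, flaring outward to 96 mm apart at x = -212 mm, where they end.
- lane_entry (a point): Middle of the flared lane entry, on the base plate: carousel (-185, 0, 10) mm. A good place to set a pot down, with the fingers fore and aft along the lane.
- wheel (a joint): Angle of the six-pocket star wheel with the crank arm on top (rad, counter-clockwise from above, several turns either way). At each multiple of pi/3 the plunger is over a hole and a pocket faces the lane. Starts between holes. At 0 the arm points 30 degrees counter-clockwise of the carousel's +x. It stays where it is left and needs roughly 0.1 to 0.3 N m to turn.
- plunger (a joint): Lift of the spring plunger in the crank arm (m): 0 fully down in a hole (locked, about 1 degree of play), 0.008 resting on the index plate between holes, 0.012 fully lifted. The spring pulls it down with 6 N at 0 to 10 N at 0.012; it clears the plate above 0.008; its rounded tip finds a hole within about 3 mm.
- knob_grip (a point): Middle of the red plunger knob at the arm's end, 46 mm from the axis, 106 mm above the bench when down; it rises with the plunger. Knob: diameter 25 mm, 92 to 118 mm above the bench when down; below it the arm, 24 mm wide, top 81 mm, with a collar to 92 mm. It spins freely, so it can be carried round with the gripper's heading unchanged.
- lamp (a point): Obstacle, fixed, never moves: bench lamp. This point is the middle of the top of its base (130 mm in x by 150 mm in y, 35 mm high). Its post, 72 mm square, rises from the base to 200 mm, close round this point but 20 mm farther to +y; from there a thin arm slants up toward -y to 500 mm. Travel between pots and carousel on its robot side.
- rinse_bottle: Bystander: white squeeze bottle, 36 mm wide, 103 mm high, loose. Origin: centre of its underside.
- eyeglass_case: Bystander: grey oval case 50 x 75 x 23 mm, loose. Origin: centre of its underside.
There are look-alikes about, which are no part of the job. Leave any brown or pink look-alike of the pot_d alone.

How it is judged:
On the way, in this order (a step that is already met when the one before it is completed fails the run):
1. the wheel is locked by its plunger before any pot is in it (value of joint plunger below 0.003 m and horizontal distance between each of pot_a, pot_b, pot_c, pot_d and axis above 0.11 m), for 0.2 s.
2. a pot is pushed fully home into the pocket that faces the lane, with the wheel locked (value of joint plunger below 0.003 m and horizontal distance between any of pot_a, pot_b, pot_c, pot_d and loading_pocket below 0.008 m), for 0.2 s.
3. the wheel is indexed on and locked with a pot in it and the pocket at the lane empty (value of joint plunger below 0.003 m and horizontal distance between any of pot_a, pot_b, pot_c, pot_d and axis below 0.08 m and horizontal distance between each of pot_a, pot_b, pot_c, pot_d and loading_pocket above 0.05 m), for 0.2 s.
At the end, for the whole second after the job is handed in: Every pot present stands upright (within 0.1 rad) on the base plate inside the wheel, its centre within 80 mm of the wheel's axis and at rest; the plunger is down in a hole (below 3 mm) and the wheel is still; no pot stands within 50 mm of the loading pocket's home point (value of joint plunger below 0.003 m and velocity of joint wheel between -0.05 and 0.05 rad/s and horizontal distance between each of pot_a, pot_b, pot_c, pot_d and axis below 0.08 m and angle between each of pot_a, pot_b, pot_c, pot_d's own z axis and vertical below 0.1 rad and z of each of pot_a, pot_b, pot_c, pot_d in the frame of axis below 0.006 m and horizontal distance between each of pot_a, pot_b, pot_c, pot_d and loading_pocket above 0.05 m and linear speed of each of pot_a, pot_b, pot_c, pot_d below 0.02 m/s); the robot touches nothing.
It fails at once if the rinse bottle is moved more than 3 cm or knocked over (distance of rinse_bottle from where it was at the start of the episode above 0.03 m or angle between rinse_bottle's own z axis and vertical above 0.5 rad).
It fails at once if the eyeglass case is moved more than 3 cm or knocked over (distance of eyeglass_case from where it was at the start of the episode above 0.03 m or angle between eyeglass_case's own z axis and vertical above 0.5 rad).
Of pot_a, pot_b, pot_c, pot_d only 3 to 4 are there at a start; the rules pass over those that are not, and their reading is None.
At some moment in a run one of pot_a, pot_b, pot_c, pot_d may be knocked a few centimetres aside while the robot is not near it.
Once in a run the grip may slacken for a moment while it holds something.
It also fails if it takes over 210 s, if anything falls off the work surface, if the arm or the gripper's body presses on something with over 40 N, if the wrist force passes 120 N, or if a joint passes its speed limit or range.

## Working session

There is one attempt and no reset: what is moved stays moved. The work goes in short steps, each a Python script; the robot and the scene stay as the last script left them, time stands still between calls to the robot, and variables do not carry over. Pictures are saved under pics/ and viewed, and the job is handed in when it is done.

```bash
ls; mkdir -p pics; python3 - <<'E'
from plant import robot
import cv2
s=robot.sense();print(s['t'],s['tcp_pos'],s['tcp_rot'],s['opening'],robot.nose_length,s['wrist_force'])
for n in('top','side'):
    f=robot.grab_frame(n);cv2.imwrite(f'pics/{n}0.png',f['image'][:,:,::-1]);print(n,f['fx'],f['cx'],f['cy'],f['R'],f['t'])
    print(-f['R'].T@f['t'])
E
```

```text
pics
0.0 [0.22982116 0.63399615 0.20802724] [3.14152281e+00 1.99472131e-03 1.22302835e+00] 0.9995851118748024 0.011 [ 0.43768753  0.03960146 -0.73165014]
top 529.9135768808802 281.79602743511697 209.7962708249517 [[ 0.01609492 -0.99986906 -0.00168048]
 [-0.98162851 -0.01548168 -0.19017303]
 [ 0.19012211  0.00471043 -0.98174915]] [-0.05384758  0.57580365  1.45635069]
[ 0.28920749 -0.05178616  1.53918289]
side 401.7778929442128 281.7826326146237 209.10453507605206 [[ 0.99688178 -0.07554561  0.02279438]
 [-0.00690434 -0.37126475 -0.92850138]
 [ 0.07860696  0.92544873 -0.37062866]] [-0.5984217   0.07159952  1.06275052]
[ 0.51351045 -1.00214688  0.4740067 ]
```

View pics/top0.png

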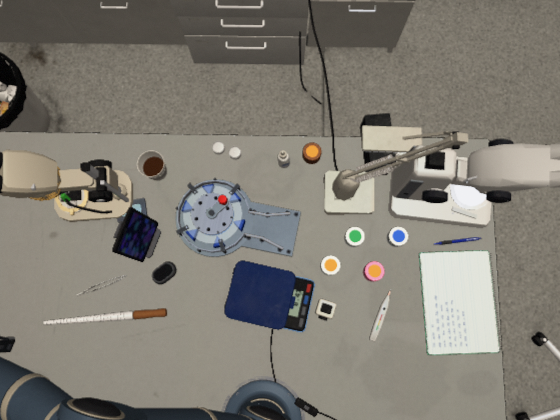

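View pics/side0.png

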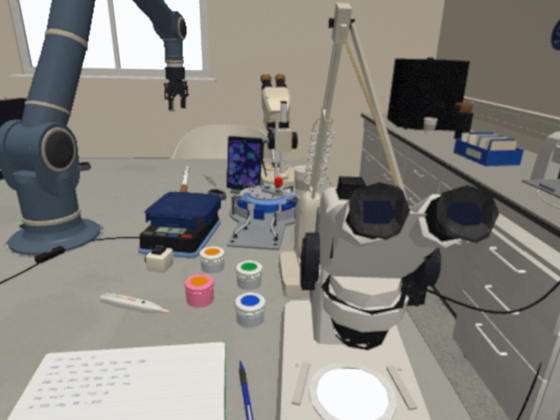

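```bash
python3 - <<'E'
import cv2
i=cv2.imread('pics/top0.png')
cv2.imwrite('pics/top0a.png',cv2.resize(i[135:300,150:310],None,fx=3.6,fy=3.6,interpolation=cv2.INTER_CUBIC))
cv2.imwrite('pics/top0b.png',cv2.resize(i[135:300,270:430],None,fx=3.6,fy=3.6,interpolation=cv2.INTER_CUBIC))
E
```

```text
(no output)
```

View pics/top0a.png

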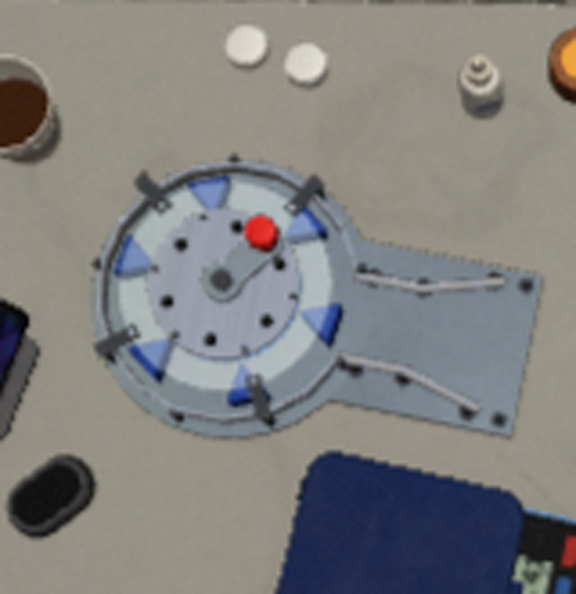

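View pics/top0b.png

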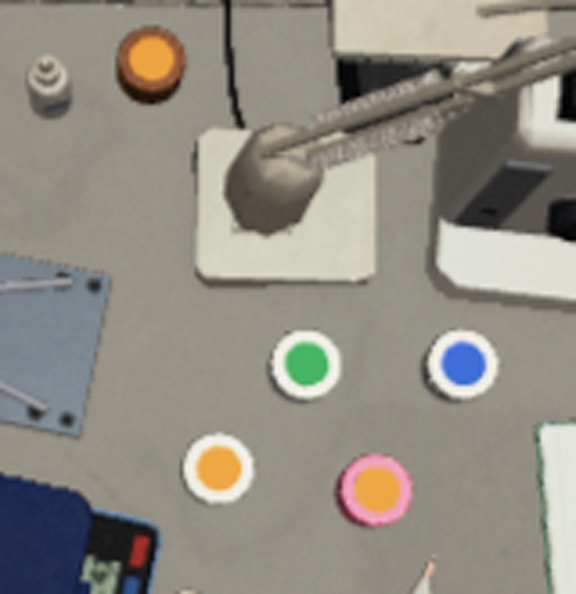

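```bash
cat > h.py <<'E'
import numpy as np, cv2
from plant import robot
def ray(f,u,v,z):
    d=f['R'].T@np.array([(u-f['cx'])/f['fx'],(v-f['cy'])/f['fy'],1]); c=-f['R'].T@f['t']
    return (c+d*(z-c[2])/d[2])
def depthz(f,u,v):
    r=f['range_z'][int(round(v)),int(round(u))]
    return (f['R'].T@(np.array([(u-f['cx'])/f['fx']*r,(v-f['cy'])/f['fy']*r,r])-f['t']))
def proj(f,X):
    p=f['R']@np.array(X)+f['t']; return f['fx']*p[0]/p[2]+f['cx'],f['fy']*p[1]/p[2]+f['cy']
E
python3 - <<'E'
from h import *
f=robot.grab_frame('top')
g=lambda c,x0=150:(c[0]/3.6-.36+x0,c[1]/3.6-.36+135)
H=np.array([ray(f,*g(c),0.07)[:2] for c in [(180,244),(237,228),(279,265),(266,321),(210,340),(167,302)]])
ax=H.mean(0);print('axis',ax,np.hypot(*(H-ax).T),np.degrees(np.arctan2(*(H-ax).T[::-1]))%60)
E=[ray(f,*g(c),0.01)[:2] for c in [(540,272),(511,436)]]
m=(E[0]+E[1])/2;d=ax-m;print('plate width',np.hypot(*(E[0]-E[1])),'len',np.hypot(*d),'yaw',np.degrees(np.arctan2(d[1],d[0])))
e=E[0]-E[1];print('edge dir',np.degrees(np.arctan2(e[1],e[0])))
k=ray(f,*g((261,232)),0.126)[:2];print('knob',k,np.hypot(*(k-ax)),np.degrees(np.arctan2(*(k-ax)[::-1])))
print('hub',ray(f,*g((221,280)),.083))
for n,c in dict(c=(306,364),b=(463,364),d=(218,468),pink=(376,490),brown=(152,60)).items():
    u=g(c,270);print(n,u,ray(f,*u,.044)[:2],'depthpt',depthz(f,*u))
for n,c in dict(bot=(480,75),case=(52,495),cap1=(246,46),cap2=(306,64)).items():
    u=g(c);print(n,u,depthz(f,*u))
print('lamp base edge depth', [depthz(f,*g(c,270)) for c in [(200,275),(370,275)]],'balance',[depthz(f,*g(c,150)) for c in [(320,460),(500,490)]])
E
```

```text
axis [0.56054452 0.15301523] [0.04681661 0.0452907  0.04582577 0.04552788 0.04596069 0.04606814] [48.86928196 48.44213021 49.36001914 49.61139356 49.46569995 49.8885862 ]
plate width 0.13626466319437058 len 0.2427301621376725 yaw 79.84194952262325
edge dir -9.283522356632552
knob [0.59007041 0.11817108] 0.04567157252977847 -49.723053192182896
hub [0.56061772 0.15299225 0.083     ]
c (354.64, 235.75111111111113) [ 0.50678923 -0.25313651] depthpt [ 0.50641022 -0.25278576  0.04660451]
b (398.2511111111111, 235.75111111111113) [ 0.5087565  -0.37720682] depthpt [ 0.50855257 -0.37690456  0.04538883]
d (330.19555555555553, 264.64) [ 0.42355789 -0.18347451] depthpt [ 0.42372929 -0.18364253  0.04209241]
pink (374.08444444444444, 270.7511111111111) [ 0.40837106 -0.30677028] depthpt [ 0.408306   -0.30663107  0.04481638]
brown (311.8622222222222, 151.30666666666667) [ 0.75507717 -0.1300754 ] depthpt [ 0.75543708 -0.13013589  0.04284485]
bot (282.97333333333336, 155.47333333333333) [ 0.7280843  -0.04563423  0.08687566]
case (164.08444444444444, 272.14) [0.39639426 0.28759642 0.02511641]
cap1 (217.97333333333333, 147.4177777777778) [0.76871494 0.14864078 0.02495535]
cap2 (234.64, 152.4177777777778) [0.75575125 0.09904169 0.0192396 ]
lamp base edge depth [array([ 0.58116863, -0.17096509,  0.02297126]), array([ 0.58130875, -0.30668235,  0.0334296 ])] balance [array([0.4218507 , 0.07139001, 0.08611474]), array([ 0.40132623, -0.06594268,  0.08556369])]
```

```bash
cat >> h.py <<'E'
AX=np.array([.5605,.153]); YAW=np.radians(79.6); U=np.array([np.cos(YAW),np.sin(YAW)]); V=np.array([-U[1],U[0]])
ORI=[np.pi,0,YAW]
def car(x,y=0): return AX+x*U+y*V
def knob(a): return AX+.046*np.array([np.cos(a),np.sin(a)])   # a: world angle
def st(tag=''):
    s=robot.sense(); print(tag,'t%.1f'%s['t'],s['tcp_pos'].round(4),'op%.3f'%s['opening'],'F',np.array(s['wrist_force']).round(1)); return s
def ms(xy,z,**k): return robot.move_straight([xy[0],xy[1],z],**k)
def snap(n,cam='top'):
    f=robot.grab_frame(cam); cv2.imwrite(f'pics/{n}.png',f['image'][:,:,::-1]); return f
def arc(a0,a1,z,step=7.5,vel=.06):
    n=int(np.ceil(abs(np.degrees(a1-a0))/step))
    for a in np.linspace(a0,a1,n+1)[1:]: ms(knob(a),z,vel=vel)
E
python3 - <<'E'
from h import *
a=np.radians(-49.7)
robot.goto([*knob(a),.2],ORI); st('above')
ms(knob(a),.106,contact_N=8); st('down')
robot.grip(0.0,60); st('gripped')
ms(knob(a),.1092,vel=.03); st('lift')
E
```

```text
above t2.4 [0.5901 0.1194 0.1999] op1.002 F [0.  0.2 0.1]
down t3.2 [0.591  0.1182 0.1067] op1.003 F [ 0.  -0.4  0.7]
gripped t3.9 [0.5902 0.1179 0.106 ] op-0.001 F [-0.2 -0.2 -0.9]
lift t4.2 [0.5905 0.1179 0.1095] op-0.001 F [-0.1  0.2  0.1]
```

```bash
python3 - <<'E'
from h import *
f=snap('s1','side');i=f['image'][:,:,::-1]
cv2.imwrite('pics/s1c.png',cv2.resize(i[130:270,200:340],None,fx=4,fy=4,interpolation=cv2.INTER_CUBIC))
f=snap('t1');i=f['image'][:,:,::-1]
cv2.imwrite('pics/t1c.png',cv2.resize(i[160:270,170:310],None,fx=4,fy=4,interpolation=cv2.INTER_CUBIC))
E
```

```text
(no output)
```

View pics/s1c.png

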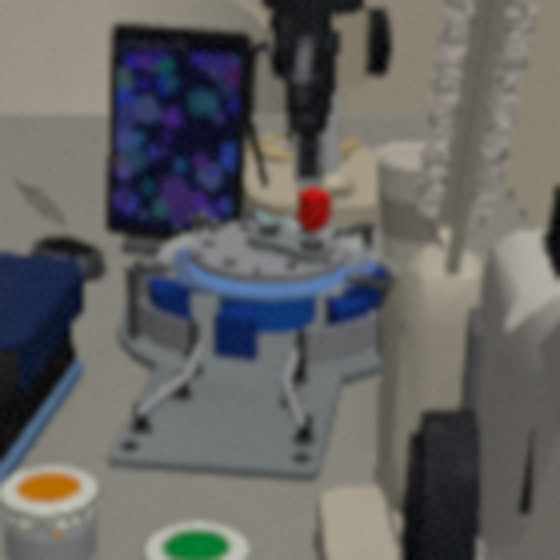

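View pics/t1c.png

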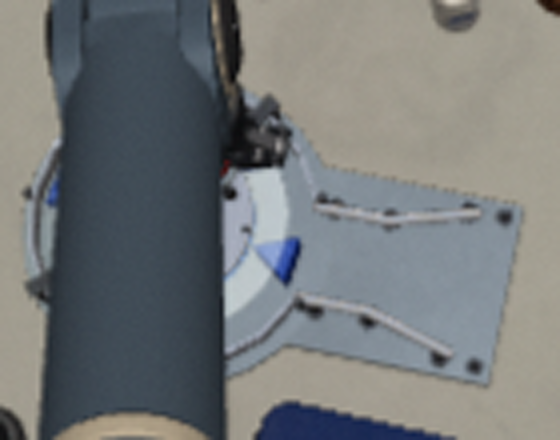

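```bash
python3 - <<'E'
from h import *
s=robot.sense();p=s['tcp_pos'];print(p,s['tcp_rot'])
for c in('side','top'):
    f=robot.grab_frame(c)
    print(c,[np.round(proj(f,p+np.array([0,0,d])),1) for d in(-.011,0,.008,.06,.12)])
    im=cv2.cvtColor(f['image'],cv2.COLOR_RGB2HSV)
    m=cv2.inRange(im,(0,170,120),(6,255,255))|cv2.inRange(im,(174,170,120),(180,255,255))
    n,_,S,C=cv2.connectedComponentsWithStats(m)
    for k in range(1,n):
        if S[k,4]>8: 
            print(C[k],S[k]); print('world',depthz(f,*C[k]))
E
```

```text
[0.59024341 0.11790713 0.10925537] [3.14153621e+00 3.15691424e-06 1.38931882e+00]
side [array([276.1, 186.2]), array([276.2, 182.6]), array([276.2, 180. ]), array([276.5, 162.7]), array([276.9, 142.1])]
[278.40816327 180.95918367] [275 177   7   9  49]
world [0.59570005 0.10438923 0.11862792]
top [array([223.4, 201.1]), array([222.9, 200.3]), array([222.6, 199.7]), array([220.4, 195.6]), array([217.7, 190.5])]
[308.17241379 287.55172414] [306 284   5   8  29]
world [ 0.35823205 -0.1214629   0.05268812]
```

```bash
python3 - <<'E'
from h import *
f=robot.grab_frame('side')
for v in range(140,200,4): print(v,[ '(%.3f,%.3f,%.3f)'%tuple(depthz(f,u,v)) for u in (268,272,275,278,281,284)])
i=f['image'][:,:,::-1]
cv2.imwrite('pics/s1d.png',cv2.resize(i[110:210,230:330],None,fx=6,fy=6,interpolation=cv2.INTER_NEAREST))
E
```

```text
140 ['(0.579,0.414,0.172)', '(0.574,0.079,0.243)', '(0.582,0.079,0.243)', '(0.590,0.077,0.244)', '(0.600,0.101,0.239)', '(0.610,0.121,0.235)']
144 ['(0.579,0.415,0.157)', '(0.575,0.085,0.231)', '(0.582,0.076,0.233)', '(0.591,0.079,0.232)', '(0.600,0.095,0.229)', '(0.635,0.401,0.161)']
148 ['(0.579,0.416,0.142)', '(0.573,0.061,0.226)', '(0.581,0.061,0.226)', '(0.591,0.083,0.220)', '(0.601,0.098,0.217)', '(0.636,0.404,0.145)']
152 ['(0.616,1.214,-0.067)', '(0.573,0.058,0.215)', '(0.581,0.057,0.216)', '(0.589,0.052,0.217)', '(0.601,0.096,0.206)', '(0.637,0.420,0.127)']
156 ['(0.616,1.212,-0.090)', '(0.574,0.071,0.201)', '(0.582,0.066,0.202)', '(0.590,0.063,0.203)', '(0.601,0.097,0.194)', '(0.637,0.415,0.113)']
160 ['(0.597,0.799,-0.003)', '(0.575,0.080,0.187)', '(0.584,0.086,0.186)', '(0.591,0.079,0.188)', '(0.603,0.118,0.177)', '(0.638,0.422,0.097)']
164 ['(0.588,0.598,0.033)', '(0.602,0.560,0.044)', '(0.585,0.107,0.169)', '(0.593,0.100,0.170)', '(0.627,0.421,0.082)', '(0.638,0.420,0.082)']
168 ['(0.585,0.537,0.034)', '(0.602,0.552,0.029)', '(0.585,0.104,0.157)', '(0.594,0.101,0.158)',
[... 347 characters left out ...]
.414,0.023)', '(0.594,0.407,0.025)', '(0.586,0.111,0.120)', '(0.595,0.107,0.121)', '(0.603,0.106,0.121)', '(0.639,0.408,0.025)']
184 ['(0.580,0.408,0.009)', '(0.594,0.399,0.012)', '(0.586,0.108,0.108)', '(0.595,0.107,0.108)', '(0.604,0.109,0.108)', '(0.638,0.398,0.013)']
188 ['(0.568,0.145,0.083)', '(0.582,0.189,0.069)', '(0.592,0.188,0.069)', '(0.596,0.113,0.094)', '(0.610,0.187,0.069)', '(0.621,0.201,0.064)']
192 ['(0.567,0.130,0.076)', '(0.579,0.121,0.079)', '(0.587,0.113,0.082)', '(0.595,0.108,0.084)', '(0.605,0.115,0.081)', '(0.617,0.148,0.069)']
196 ['(0.566,0.112,0.070)', '(0.578,0.116,0.068)', '(0.587,0.111,0.070)', '(0.596,0.107,0.072)', '(0.605,0.114,0.069)', '(0.614,0.119,0.067)']
```

View pics/s1d.png

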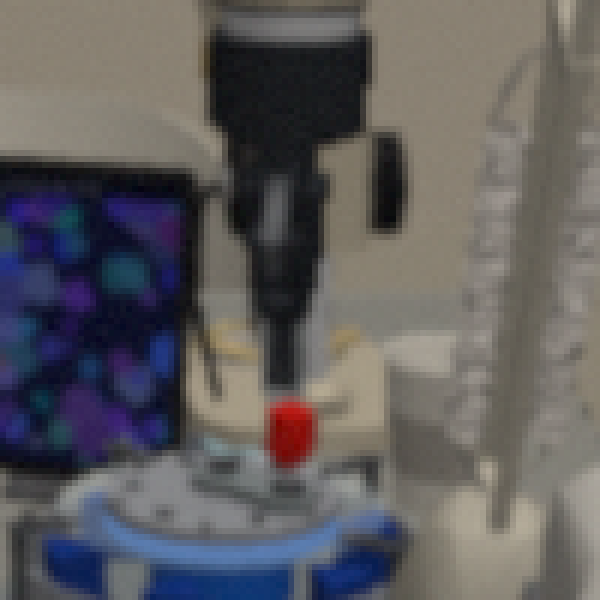

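```bash
python3 - <<'E'
from h import *
ms(knob(np.radians(-49.7)),.17); st()
f=robot.grab_frame('side');a=f['image'][90:210,220:340,::-1]
robot.grip(1.0); st()
f=robot.grab_frame('side');b=f['image'][90:210,220:340,::-1]
p=robot.sense()['tcp_pos'];print([np.round(proj(f,p+np.array([0,0,d])),1) for d in(-.011,0,.008)])
cv2.imwrite('pics/s2.png',cv2.resize(np.hstack([a,b]),None,fx=3.3,fy=4,interpolation=cv2.INTER_CUBIC))
E
```

```text
t5.0 [0.5898 0.1179 0.1696] op-0.002 F [ 0.1  0.5 -0.1]
 t5.8 [0.5903 0.1179 0.1701] op0.999 F [ 0.3 -0.7  0.5]
[array([276.5, 166.2]), array([276.6, 162.5]), array([276.6, 159.7])]
```

View pics/s2.png

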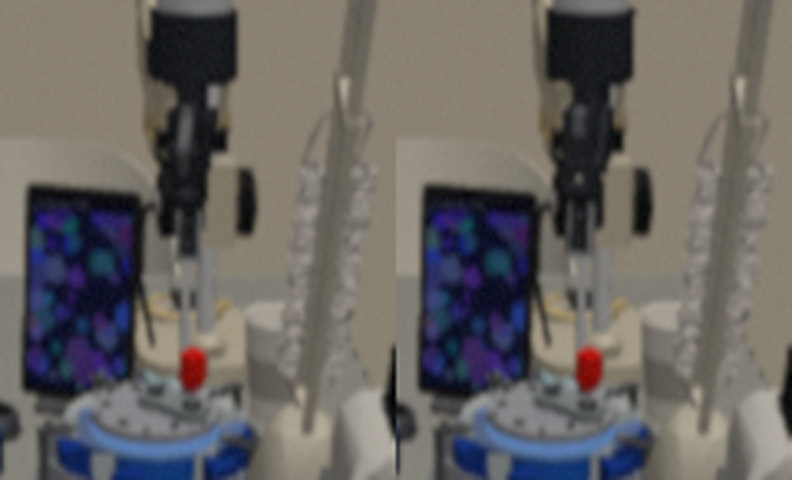

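```bash
python3 - <<'E'
from h import *
def dump(f):
    for v in range(138,184,2): print(v,[ '(%.3f,%.3f,%.3f)'%tuple(depthz(f,u,v)) for u in (270,273,276,279,282)])
f=robot.grab_frame('side'); dump(f)
cv2.imwrite('pics/s3.png',cv2.resize(f['image'][120:190,240:320,::-1],None,fx=8,fy=8,interpolation=cv2.INTER_CUBIC))
E
```

```text
138 ['(0.567,0.048,0.255)', '(0.575,0.043,0.256)', '(0.582,0.041,0.257)', '(0.590,0.043,0.256)', '(0.608,0.159,0.232)']
140 ['(0.585,0.409,0.173)', '(0.575,0.054,0.249)', '(0.583,0.047,0.250)', '(0.592,0.061,0.247)', '(0.608,0.160,0.226)']
142 ['(0.586,0.409,0.166)', '(0.576,0.063,0.241)', '(0.584,0.056,0.243)', '(0.592,0.069,0.240)', '(0.608,0.157,0.221)']
144 ['(0.586,0.409,0.158)', '(0.576,0.063,0.236)', '(0.584,0.058,0.237)', '(0.593,0.070,0.235)', '(0.608,0.159,0.215)']
146 ['(0.586,0.411,0.151)', '(0.576,0.062,0.231)', '(0.584,0.063,0.231)', '(0.592,0.064,0.230)', '(0.608,0.161,0.208)']
148 ['(0.586,0.411,0.144)', '(0.576,0.065,0.225)', '(0.584,0.063,0.225)', '(0.593,0.068,0.224)', '(0.628,0.404,0.145)']
150 ['(0.626,1.198,-0.052)', '(0.576,0.063,0.220)', '(0.584,0.063,0.220)', '(0.593,0.069,0.218)', '(0.629,0.407,0.138)']
152 ['(0.627,1.203,-0.064)', '(0.576,0.062,0.214)', '(0.584,0.063,0.214)', '(0.593,0.067,0.213)', '(0.630,0.416,0.128)']
154 ['(0.626,1.180,-0.070)', '(0.577,0.069,0.207)', '(0.585,0.065,0.208)', '(0.620,0.425,0.118)', '(0.630,0.418,0.120)']
156 ['(0.626,1.18
[... 969 characters left out ...]
0.024)', '(0.604,0.514,0.024)', '(0.609,0.406,0.056)', '(0.621,0.422,0.051)', '(0.632,0.423,0.051)']
174 ['(0.591,0.482,0.026)', '(0.603,0.487,0.024)', '(0.608,0.402,0.050)', '(0.621,0.417,0.045)', '(0.631,0.413,0.046)']
176 ['(0.590,0.458,0.025)', '(0.601,0.461,0.024)', '(0.609,0.401,0.042)', '(0.621,0.417,0.037)', '(0.631,0.410,0.039)']
178 ['(0.589,0.435,0.024)', '(0.600,0.435,0.024)', '(0.589,0.117,0.124)', '(0.598,0.114,0.125)', '(0.631,0.407,0.033)']
180 ['(0.588,0.416,0.022)', '(0.599,0.415,0.023)', '(0.589,0.108,0.120)', '(0.597,0.103,0.122)', '(0.607,0.117,0.117)']
182 ['(0.587,0.399,0.020)', '(0.598,0.399,0.020)', '(0.589,0.104,0.116)', '(0.597,0.104,0.116)', '(0.607,0.119,0.111)']
```

View pics/s3.png

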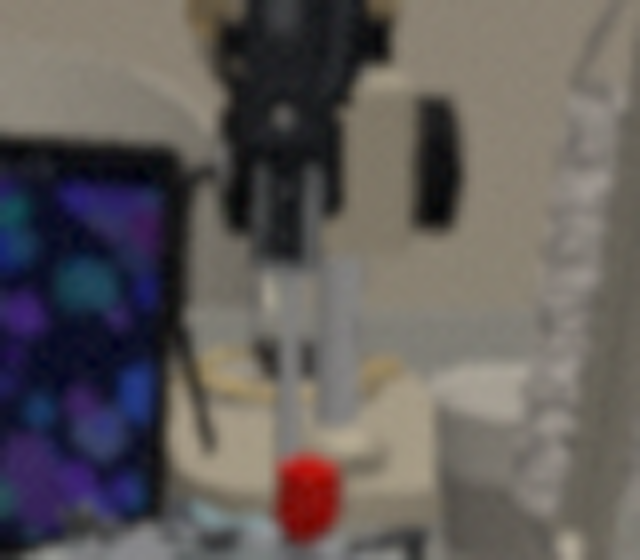

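```bash
python3 - <<'E'
from h import *
robot.grip(0.0)
e=car(-.195)
robot.goto([*e,.13],ORI); st()
r=ms(e,.0225,vel=.05,contact_N=4);st(r)
f=snap('s4','side'); p=robot.sense()['tcp_pos'];print([np.round(proj(f,p+np.array([0,0,d])),1) for d in(-.011,0,.008)])
cv2.imwrite('pics/s4c.png',cv2.resize(f['image'][140:260,200:320,::-1],None,fx=5,fy=5,interpolation=cv2.INTER_CUBIC))
E
```

```text
t7.4 [ 0.5262 -0.0378  0.1304] op-0.000 F [ 0.8  1.6 -0.1]
False t9.7 [ 0.5254 -0.0388  0.0227] op-0.000 F [ 0.2  0.3 -0.5]
[array([254.8, 236.1]), array([254.8, 232.3]), array([254.8, 229.6])]
```

View pics/s4c.png

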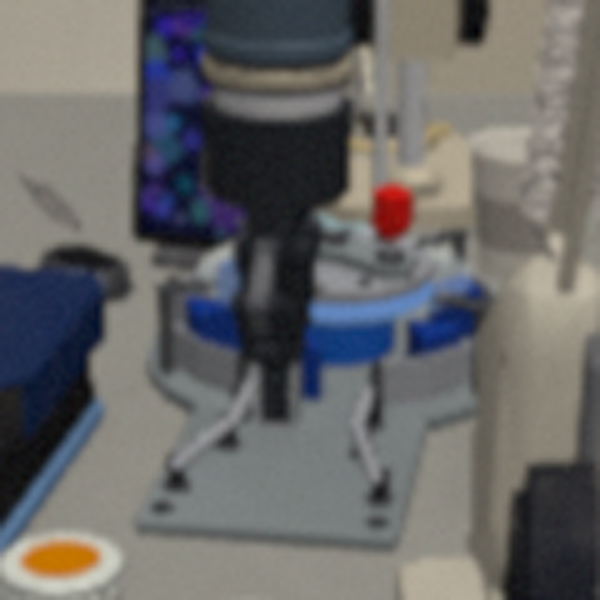

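```bash
python3 - <<'E'
from h import *
e=car(-.195)
r=ms(e,-.02,vel=.02,contact_N=4);st(r)
E
```

```text
True t11.3 [ 0.5253 -0.0388 -0.0124] op-0.002 F [-0.   0.6  6. ]
```

```bash
cat >> h.py <<'E'
DZ=.033  # true TCP z = reported + DZ (touch test)
E
python3 - <<'E'
from h import *
a=np.radians(-49.7); k=AX+.0457*np.array([np.cos(a),np.sin(a)])+[.001,0]
e=car(-.195); ms(e,.12,vel=.25); robot.grip(1.0)
robot.goto([*k,.12],ORI)
r=ms(k,.106-DZ,vel=.1,contact_N=6); st(r)
robot.grip(0.0,60); st('gripped')
E
```

```text
False t14.2 [0.5914 0.1175 0.0732] op1.001 F [ 0.3 -0.6  0.2]
gripped t14.7 [0.5915 0.1192 0.0736] op0.274 F [-1.1  1.8  4. ]
```

```bash
python3 - <<'E'
from h import *
a=np.radians(-49.7);b=np.radians(-10.4); z=.0765
ms(knob(a),z,vel=.03); st('lift')
arc(a,np.radians(-30),z); st('mid')
arc(np.radians(-30),b,z); st('at hole')
E
```

```text
lift t15.0 [0.5889 0.1173 0.075 ] op0.269 F [ 0.3  0.3 -9.2]
mid t15.8 [0.6006 0.1309 0.0765] op0.273 F [ -0.4   0.2 -10.7]
at hole t16.5 [0.6057 0.1455 0.0764] op0.271 F [-1.5  1.4 -9.3]
```

```bash
python3 - <<'E'
from h import *
b=np.radians(-10.4)
ms(knob(b),.0725,vel=.03); st('d1')
ms(knob(b),.067,vel=.03); st('d2')
for d in(-3,3):
    ms(knob(b+np.radians(d)),.067,vel=.02); st(d)
ms(knob(b),.067,vel=.02);st()
E
```

```text
d1 t16.8 [0.6058 0.1454 0.0725] op0.273 F [-2.3  1.8 -8.6]
d2 t17.1 [0.6058 0.1449 0.067 ] op0.275 F [-2.4  1.  -6.6]
-3 t17.4 [0.6055 0.1432 0.0672] op0.276 F [-1.9  4.6 -6.7]
3 t17.8 [0.6059 0.1458 0.0669] op0.272 F [-3.6 -1.4 -6.2]
 t18.1 [0.6057 0.1446 0.067 ] op0.268 F [-3.8  0.4 -7.4]
```

```bash
cat >> h.py <<'E'
HUES=dict(b=(105,125),c=(60,85),d=(10,22),a=(0,5))
def find(f,n):
    hsv=cv2.cvtColor(f['image'],cv2.COLOR_RGB2HSV); lo,hi=HUES[n]
    m=cv2.inRange(hsv,(lo,110,90),(hi,255,255)); N,_,S,C=cv2.connectedComponentsWithStats(m); out=[]
    for k in range(1,N):
        if not 40<S[k,4]<260: continue
        u,v=C[k]; ring=[hsv[int(round(v+8.0*np.sin(t))),int(round(u+8.0*np.cos(t)))] for t in np.linspace(0,6.28,17) if 0<v-9 and v+9<419 and 0<u-9<u+9<559]
        w=np.mean([(s[1]<60 and s[2]>150) for s in ring]) if ring else 0
        X=ray(f,u,v,.044); 
        if w>.7: out.append((C[k].round(1),round(w,2),X[:2].round(4),depthz(f,u,v)[2].round(3)))
    return out
E
python3 - <<'E'
from h import *
b=np.radians(-10.4)
robot.grip(1.0); st('rel'); ms(knob(b),.12,vel=.2)
robot.goto([.48,-.1,.16],[np.pi,0,np.radians(50)]); st()
f=snap('t2')
for n in 'abcd': print(n,find(f,n))
E
```

```text
rel t18.7 [0.6059 0.1447 0.0672] op1.003 F [-0.1  0.4 -0.8]
 t20.2 [ 0.481  -0.0983  0.1598] op0.999 F [0.2 1.  0.2]
a []
b [(array([398.4, 235.6]), np.float64(1.0), array([ 0.5091, -0.3775]), np.float64(0.039))]
c [(array([354.9, 235.8]), np.float64(1.0), array([ 0.5067, -0.2539]), np.float64(0.043))]
d [(array([330.5, 264.6]), np.float64(1.0), array([ 0.4236, -0.1842]), np.float64(0.041))]
```

View pics/t2.png

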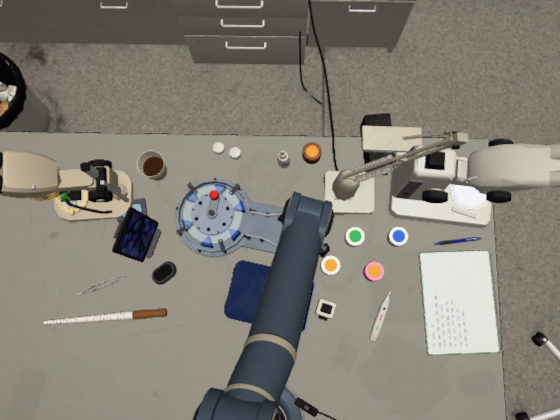

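```bash
python3 - <<'E'
from h import *
f=robot.grab_frame('top'); h=f['image'][185:205,205:225].astype(int)
m=(h[:,:,0]>150)&(h[:,:,1]<60);v,u=np.argwhere(m).mean(0)+[185,205];z=[depthz(f,uu+205,vv+185)[2] for vv,uu in np.argwhere(m)]
k=ray(f,u,v,.118);print('knob',u,v,k,np.median(z),np.degrees(np.arctan2(*(k[:2]-AX)[::-1])),np.hypot(*(k[:2]-AX)))
p=np.array([.4236,-.1840]);O=[np.pi,0,np.radians(50)]
robot.goto([*p,.09],O); r=ms(p,-.015,vel=.12,contact_N=6); st(r)
robot.grip(0.0,45); st('grip')
ms(p,.05,vel=.1); st('up')
snap('s5','side')
E
```

```text
knob 213.3695652173913 194.41304347826087 [0.60451443 0.1437269  0.118     ] 0.1176109209384622 -11.897265870474307 0.0449806697580623
False t21.9 [ 0.4243 -0.1841 -0.0145] op1.004 F [ 0.2 -0.3 -0.5]
grip t22.2 [ 0.4239 -0.1845 -0.0143] op0.646 F [-1.6 -0.6  4.9]
up t23.0 [ 0.4232 -0.1837  0.0496] op0.645 F [-0.2 -0.  -0.6]
```

View pics/s5.png

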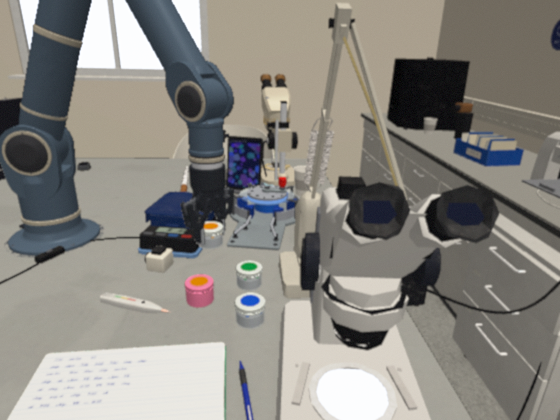

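```bash
cat >> h.py <<'E'
def place(zgrip):
    """set gripped pot (gripped at cmd zgrip on bench) in lane entry, release, rise"""
    e=car(-.185)
    robot.goto([*e,.09],ORI); s=st('over entry')
    if s['opening']<.6 or s['opening']>.7: print('GRIP?'); return False
    r=ms(e,zgrip+.0085,vel=.1,contact_N=5); 
    if not r: ms(e,zgrip+.0085,vel=.1)
    st(('set',r)); robot.grip(1.0); st('rel'); ms(e,.06,vel=.15); return True
E
python3 - <<'E'
from h import *
s=robot.sense()['tcp_pos']; ms(s[:2],.10,vel=.2)
print(place(-.0145))
f=snap('t3');print(find(f,'d'),ray(f,*find(f,'d')[0][0],.054) if find(f,'d') else '')
snap('s6','side')
E
```

```text
over entry t24.3 [ 0.5262 -0.0294  0.0889] op0.645 F [ 0.  -0.1 -1.2]
('set', True) t25.2 [ 0.5258 -0.0294 -0.0045] op0.646 F [-0.8  0.3  6.5]
rel t25.6 [ 0.5247 -0.0291 -0.0055] op0.999 F [-0.1  0.1  0.1]
True
[]
```

```bash
python3 - <<'E'
import cv2
a=cv2.imread('pics/t3.png')[170:300,170:340];b=cv2.imread('pics/s6.png')[140:270,170:340]
cv2.imwrite('pics/c6.png',cv2.resize(cv2.vconcat([a,b]),None,fx=2.3,fy=2.3,interpolation=cv2.INTER_CUBIC))
E
```

```text
(no output)
```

View pics/c6.png

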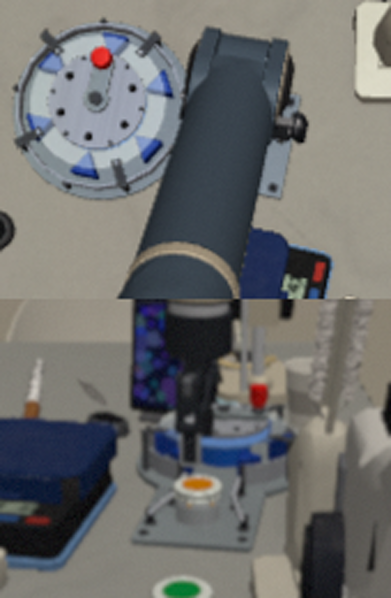

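```bash
cat >> h.py <<'E'
def push(zc=-.004,end=-.100,N=10):
    robot.grip(0.0)
    e=car(-.247); ms(e,.06,vel=.2); ms(e,zc,vel=.15,contact_N=8); st('behind')
    r=ms(car(-.125),zc,vel=.07,contact_N=N); s=st(('p1',r)); 
    if r: return False
    r=ms(car(end),zc,vel=.02,contact_N=N); s=st(('p2',r))
    x=(s['tcp_pos'][:2]-AX)@U; print('tcp carousel x %.4f'%x,'y %.4f'%((s['tcp_pos'][:2]-AX)@V)); return r
E
python3 - <<'E'
from h import *
print(push())
f=snap('s7','side')
cv2.imwrite('pics/s7c.png',cv2.resize(f['image'][150:260,200:320,::-1],None,fx=5,fy=5,interpolation=cv2.INTER_CUBIC))
E
```

```text
behind t28.1 [ 0.5163 -0.0894 -0.0039] op0.002 F [0.1 0.4 0.5]
('p1', True) t29.1 [ 0.5297 -0.0161 -0.0038] op0.001 F [-0.   1.  -0.9]
False
```

View pics/s7c.png

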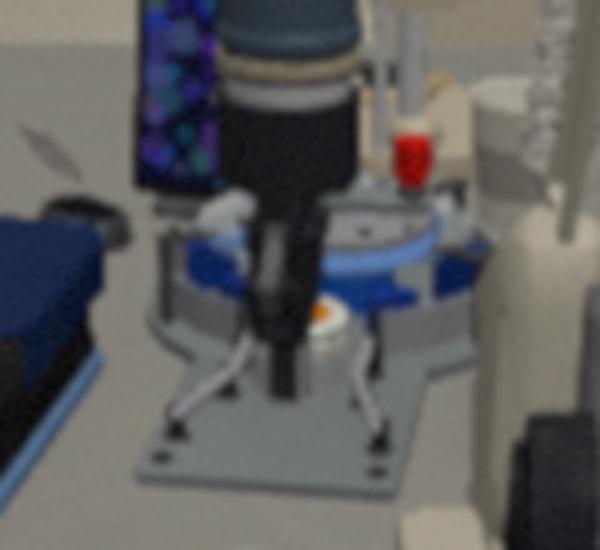

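```bash
python3 - <<'E'
from h import *
f=robot.grab_frame('side')
P=lambda x,y,z:((np.array(proj(f,[*car(x,y),z]))-[200,150])*5+2).round(0)
print('lid c',P(-.129,0,.054),P(-.129,.028,.054),P(-.129,-.028,.054),'tip',P(-.172,0,.018),'rail starts',P(-.15,.034,.026),P(-.15,-.034,.026),'ends',P(-.212,.052,.026),P(-.212,-.052,.026))
E
```

```text
lid c [296. 312.] [246. 309.] [346. 315.] tip [283. 404.] rail starts [228. 370.] [351. 378.] ends [172. 415.] [370. 428.]
```

```bash
cat >> h.py <<'E'
def xc(): 
    p=robot.sense()['tcp_pos'][:2]-AX; return p@U
def pushon(zc=-.004,end=-.100,N=10,tries=4):
    for k in range(tries):
        x=xc(); r=ms(car(end),zc,vel=.03,contact_N=N); s=st(('p',r)); print('x %.4f->%.4f'%(x,xc()))
        if not r or xc()>-.112: break
E
python3 - <<'E'
from h import *
pushon()
E
```

```text
('p', True) t31.2 [ 0.5409  0.0453 -0.0039] op0.002 F [-0.2 -0.6  3.4]
x -0.1741->-0.1095
```

```bash
cat >> h.py <<'E'
def index(a0,a1):
    a0,a1=np.radians(a0),np.radians(a1)
    robot.goto([*knob(a0),.12],ORI); robot.grip(1.0)
    r=ms(knob(a0),.0655,vel=.1,contact_N=6); st(('at knob',r))
    robot.grip(0.0,60); s=st('grip')
    if not .2<s['opening']<.35: print('NO KNOB'); return False
    ms(knob(a0),.0762,vel=.04); st('lift')
    arc(a0,a1,.0764); s=st('turned')
    if not .2<s['opening']<.35: print('LOST KNOB'); return False
    for d in (0,-2,2):
        a=a1+np.radians(d); ms(knob(a),.0764,vel=.03) if d else None
        ms(knob(a),.0725,vel=.03); ms(knob(a),.0665,vel=.03); s=st(('down',d))
        break
    robot.grip(1.0); robot.sleep(.2); s=st('rel'); ms(knob(a1),.12,vel=.2); return True
def knobchk():
    f=robot.grab_frame('top'); h=f['image'][165:250,170:255].astype(int)
    m=(h[:,:,0]>150)&(h[:,:,1]<60); q=np.argwhere(m)
    if len(q)<10: print('knob hidden'); return
    v,u=q.mean(0)+[165,170]; z=np.median([depthz(f,b+170,a+165)[2] for a,b in q]); k=ray(f,u,v,z)
    print('knob',k.round(4),len(q),'ang %.1f r %.4f'%(np.degrees(np.arctan2(*(k[:2]-AX)[::-1])),np.hypot(*(k[:2]-AX))))
E
python3 - <<'E'
from h import *
robot.sleep(.3)
ms(car(-.115),-.004,vel=.05); robot.sleep(.1)
r=ms(car(-.100),-.004,vel=.02,contact_N=8); st(r); print(xc()); robot.sleep(.3)
ms(car(-.20),-.004,vel=.15)
ms(car(-.20),.10,vel=.25)
f=snap('s8','side')
cv2.imwrite('pics/s8c.png',cv2.resize(f['image'][150:260,200:320,::-1],None,fx=5,fy=5,interpolation=cv2.INTER_CUBIC))
E
```

```text
True t32.3 [ 0.5406  0.0449 -0.0039] op0.004 F [-0.7 -1.8  4.2]
-0.10995774676216272
```

View pics/s8c.png

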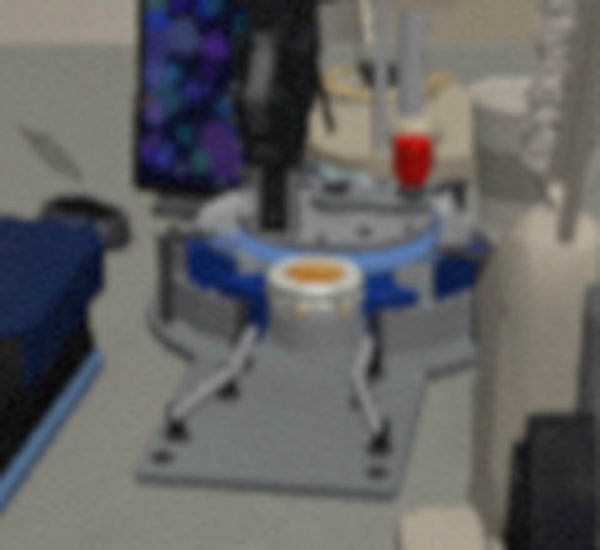

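```bash
python3 - <<'E'
from h import *
f=robot.grab_frame('side')
P=lambda x,y,z:((np.array(proj(f,[*car(x,y),z]))-[200,150])*5+2).round(0)
for x in(-.066,-.09,-.1,-.11): print(x,P(x,0,.054))
p=np.array([315,270])/5+[200,150]-.4; q=ray(f,*p,.054)[:2]-AX; print(q@U,q@V, depthz(f,*p))
E
```

```text
-0.066 [313. 272.]
-0.09 [307. 287.]
-0.1 [304. 293.]
-0.11 [301. 299.]
-0.06313962280531993 -0.0008141980837683493 [0.54923179 0.07059625 0.06174547]
```

```bash
python3 - <<'E'
from h import *
print(index(-10.4,49.6))
robot.goto([*car(-.185),.12],ORI); knobchk()
f=snap('t4'); print(find(f,'c'),find(f,'b'))
i=snap('s9','side')['image']
cv2.imwrite('pics/s9c.png',cv2.resize(i[150:260,200:320,::-1],None,fx=5,fy=5,interpolation=cv2.INTER_CUBIC))
E
```

```text
('at knob', False) t36.4 [0.6062 0.1447 0.0657] op0.997 F [-0.7 -0.3  0.5]
grip t36.9 [0.606  0.1447 0.066 ] op0.277 F [-0.4 -1.   3.6]
lift t37.4 [0.6055 0.1446 0.0755] op0.269 F [ 3.7  0.4 -9.9]
turned t39.4 [0.5897 0.1887 0.0763] op0.272 F [ 1.4  0.8 -9.4]
('down', 0) t40.0 [0.5902 0.1883 0.0665] op0.274 F [ 0.   1.3 -6.8]
rel t40.8 [0.5903 0.188  0.0665] op1.000 F [-0.2  0.4  0.1]
True
knob [0.5895 0.187  0.1173] 50 ang 49.6 r 0.0447
[(array([354.9, 235.8]), np.float64(1.0), array([ 0.5067, -0.2539]), np.float64(0.041))] [(array([398.4, 235.6]), np.float64(1.0), array([ 0.5091, -0.3775]), np.float64(0.045))]
```

View pics/s9c.png

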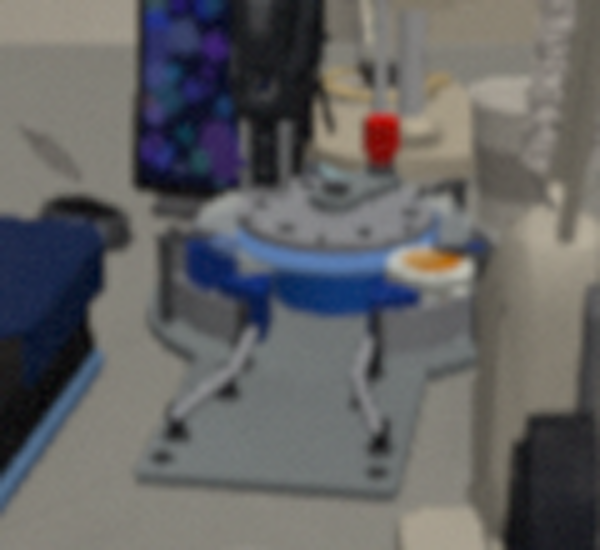

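View pics/t4.png

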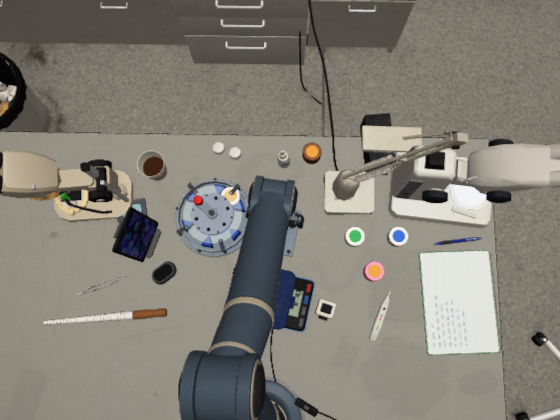

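```bash
cat >> h.py <<'E'
def pick(n,yaw=YAW):
    f=robot.grab_frame('top'); L=find(f,n); print(n,L)
    if len(L)!=1: return False
    p=L[0][2]; O=[np.pi,0,yaw]
    robot.grip(1.0); robot.goto([*p,.09],O); r=ms(p,-.015,vel=.12,contact_N=6); st(r)
    if r: return False
    robot.grip(0.0,45); s=st('grip'); ms(p,.06,vel=.12); s=st('up'); return .6<s['opening']<.7
E
python3 - <<'E'
from h import *
if pick('c'):
    print(place(-.0145))
i=snap('s10','side')['image']
cv2.imwrite('pics/s10c.png',cv2.resize(i[150:270,190:320,::-1],None,fx=5,fy=5,interpolation=cv2.INTER_CUBIC))
E
```

```text
c [(array([354.9, 235.8]), np.float64(1.0), array([ 0.5067, -0.2539]), np.float64(0.048))]
False t44.5 [ 0.5073 -0.2541 -0.0143] op1.000 F [ 0.4 -0.5 -0. ]
grip t44.9 [ 0.5072 -0.2545 -0.0141] op0.645 F [-1.  -0.9  5.1]
up t45.6 [ 0.5061 -0.2534  0.0593] op0.645 F [ 0.1  0.2 -0.8]
over entry t46.5 [ 0.5268 -0.0307  0.0897] op0.644 F [-0.6 -0.7 -0.3]
('set', True) t47.5 [ 0.5259 -0.0294 -0.0045] op0.647 F [-1.6 -0.4  6.6]
rel t47.9 [ 0.5248 -0.0291 -0.0055] op0.996 F [ 0.3  0.6 -0.5]
True
```

View pics/s10c.png

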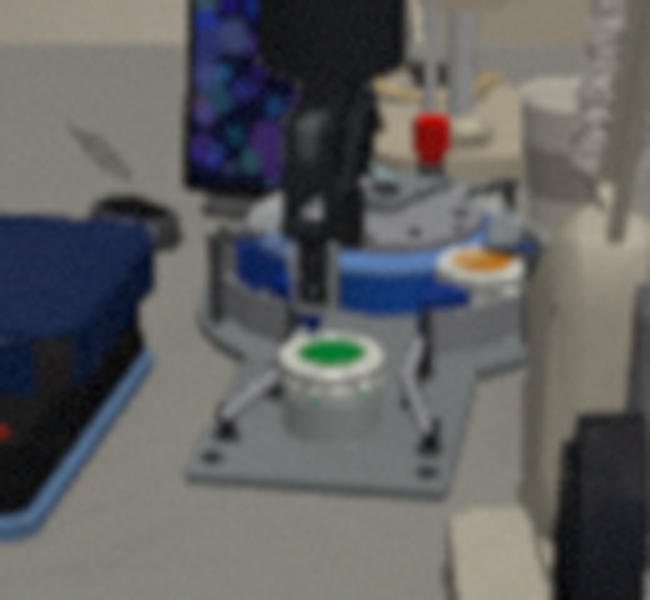

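Green pot stands upright in the entry (crop 330,355 → pixel about 256,221). Push it home.

```bash
cat >> h.py <<'E'
def where(f,cu,cv_,z=.054):
    q=ray(f,cu,cv_,z)[:2]-AX; print('carousel x,y',(q@U).round(4),(q@V).round(4))
def retreat():
    robot.sleep(.3); ms(car(-.20),-.004,vel=.15); ms(car(-.20),.10,vel=.25)
E
python3 - <<'E'
from h import *
push(); 
if xc()<-.112: pushon()
print('end x',xc())
if xc()>-.112:
    retreat()
f=snap('s11','side');i=f['image']
cv2.imwrite('pics/s11c.png',cv2.resize(i[150:270,190:320,::-1],None,fx=5,fy=5,interpolation=cv2.INTER_CUBIC))
m=cv2.inRange(cv2.cvtColor(i,cv2.COLOR_RGB2HSV),(60,110,60),(85,255,255));m[:190]=0;m[:,:230]=0;m[240:]=0;m[:,290:]=0
v,u=np.argwhere(m).mean(0);print(u,v);where(f,u,v)
E
```

```text
behind t50.3 [ 0.5163 -0.0894 -0.0039] op-0.002 F [ 0.7 -0.   0.8]
('p1', False) t52.2 [ 0.5376  0.0306 -0.0043] op-0.005 F [ 0.3 -0.7 -0. ]
('p2', True) t53.1 [ 0.5408  0.0456 -0.0039] op0.001 F [-0.5 -0.6  4.6]
tcp carousel x -0.1092 y -0.0000
end x -0.10923652632300361
263.0 204.4375
carousel x,y -0.0696 -0.003
```

View pics/s11c.png

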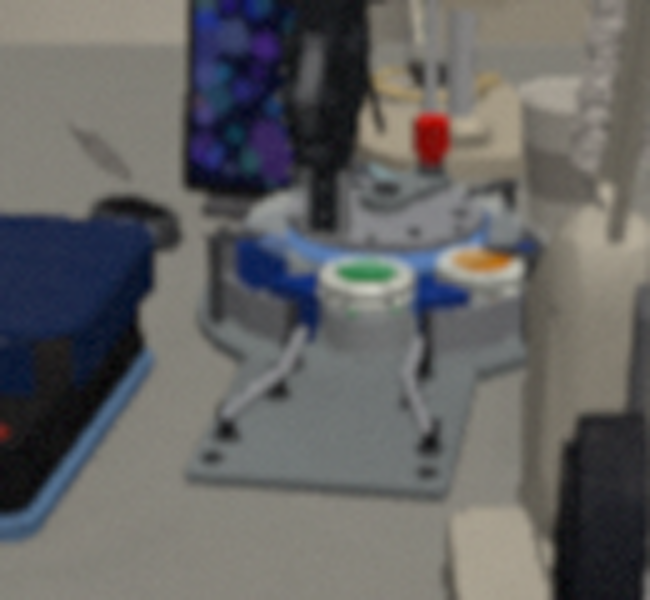

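Green is home (same stop position, seen within about 3–4 mm). Index on and fetch blue.

```bash
python3 - <<'E'
from h import *
if index(49.6,109.6):
    robot.goto([*car(-.20),.12],ORI); knobchk()
    if pick('b'):
        print(place(-.0145))
i=snap('s12','side')['image']
cv2.imwrite('pics/s12c.png',cv2.resize(i[150:270,190:320,::-1],None,fx=5,fy=5,interpolation=cv2.INTER_CUBIC))
E
```

```text
('at knob', False) t57.2 [0.5907 0.188  0.0657] op1.000 F [ 0.2 -0.4  0.6]
grip t57.8 [0.5905 0.1883 0.066 ] op0.271 F [-1.1  0.1  3.8]
lift t58.2 [0.59   0.1883 0.0755] op0.272 F [ 3.1  0.9 -9.5]
turned t60.4 [0.5444 0.1961 0.0762] op0.270 F [ 1.9  2.  -9.6]
('down', 0) t61.1 [0.5447 0.1962 0.0664] op0.273 F [-0.7  0.4 -7.3]
rel t61.9 [0.5451 0.1963 0.0665] op0.999 F [-0.  -1.3 -0.1]
knob [0.5438 0.195  0.118 ] 49 ang 111.7 r 0.0452
b [(array([400.4, 226.8]), np.float64(1.0), array([ 0.5345, -0.384 ]), np.float64(0.046))]
False t65.9 [ 0.5351 -0.3845 -0.0142] op1.000 F [-0.4  0.1  0.3]
grip t66.3 [ 0.535  -0.3847 -0.014 ] op0.644 F [-0.3 -0.5  3.3]
up t67.0 [ 0.534  -0.3833  0.0593] op0.647 F [-0.3  0.4 -0.7]
over entry t68.4 [ 0.5275 -0.0305  0.0901] op0.643 F [ 0.6  0.4 -1.2]
('set', True) t69.3 [ 0.5259 -0.0292 -0.0045] op0.644 F [-0.4  0.5  7.4]
rel t69.7 [ 0.5248 -0.0289 -0.0054] op1.000 F [ 0.1  0.4 -0.4]
True
```

View pics/s12c.png

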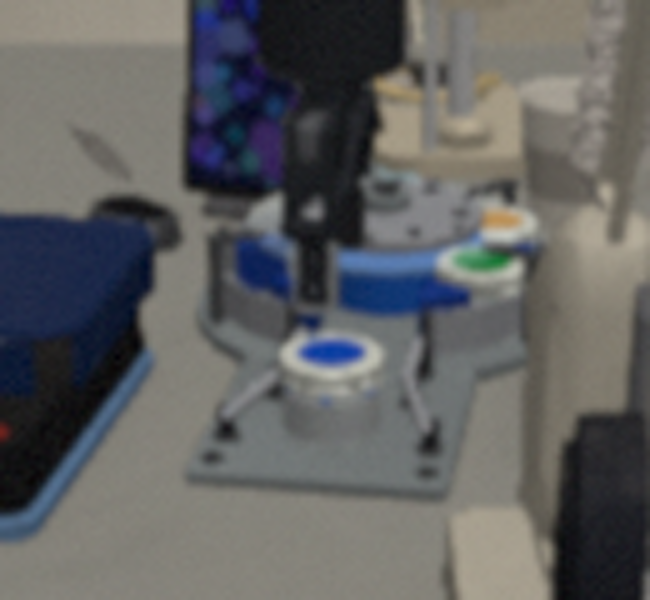

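The blue pot had been knocked about 26 mm, but the fresh look caught it; it now stands in the entry (pixel about 256,221). Push and index.

```bash
python3 - <<'E'
from h import *
push(); 
if xc()<-.112: pushon()
print('end x',xc())
if xc()>-.112:
    retreat()
f=snap('s13','side')
cv2.imwrite('pics/s13c.png',cv2.resize(f['image'][150:270,190:320,::-1],None,fx=5,fy=5,interpolation=cv2.INTER_CUBIC))
E
```

```text
behind t72.1 [ 0.5163 -0.0895 -0.0039] op-0.001 F [ 0.3 -0.3 -0.5]
('p1', False) t74.0 [ 0.5374  0.0306 -0.0043] op-0.000 F [-0.  -0.6  0.2]
('p2', True) t74.9 [ 0.5408  0.0455 -0.0039] op-0.002 F [ 0.1 -1.1  5. ]
tcp carousel x -0.1092 y -0.0000
end x -0.10924534365955
```

View pics/s13c.png

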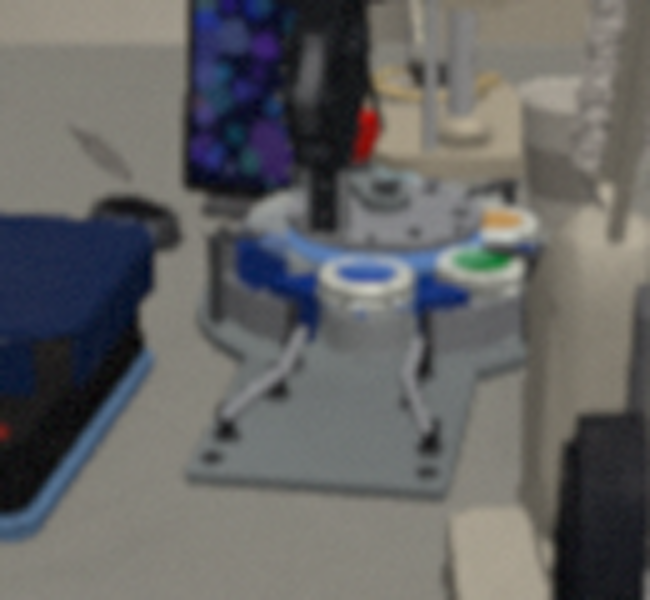

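```bash
python3 - <<'E'
from h import *
if index(109.6,169.6):
    robot.goto([.48,-.2,.25],ORI); knobchk(); st()
f=snap('t14'); print(find(f,'a'))
i=snap('s14','side')['image']
cv2.imwrite('pics/c14.png',np.hstack([cv2.resize(f['image'][135:275,150:290,::-1],(400,400),interpolation=cv2.INTER_CUBIC),cv2.resize(i[140:260,200:320,::-1],(400,400),interpolation=cv2.INTER_CUBIC)]))
E
```

```text
('at knob', False) t79.0 [0.5455 0.1963 0.0657] op0.999 F [ 0.4  0.1 -0.1]
grip t79.6 [0.5453 0.1964 0.066 ] op0.274 F [-2.1 -1.2  3.6]
lift t80.0 [0.5444 0.1961 0.0755] op0.275 F [  2.1  -0.1 -10.3]
turned t82.3 [0.5153 0.1617 0.0764] op0.277 F [  3.9   2.2 -10. ]
('down', 0) t82.9 [0.5154 0.1616 0.0665] op0.274 F [ 2.9  3.7 -6. ]
rel t83.7 [0.5152 0.1613 0.0665] op0.997 F [-0.3  0.7 -0.4]
knob [0.5148 0.161  0.1175] 53 ang 170.0 r 0.0464
 t85.6 [ 0.4805 -0.1982  0.2493] op0.997 F [-0.3  0.7 -0.5]
[(array([206.1, 226.9]), np.float64(0.82), array([0.5256, 0.1708]), np.float64(0.118))]
```

View pics/c14.png

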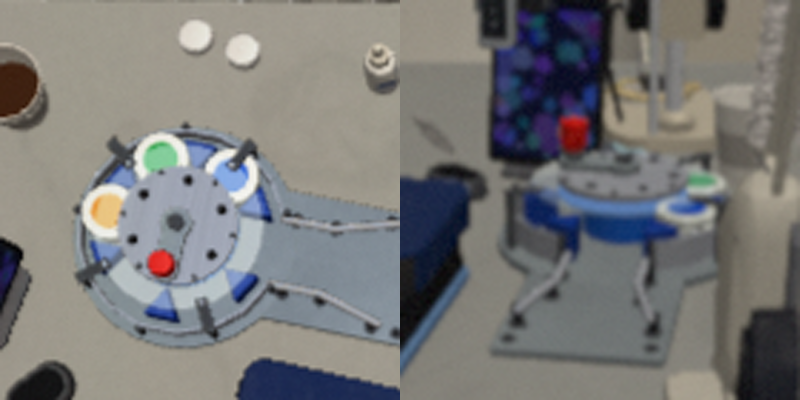

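View pics/t14.png

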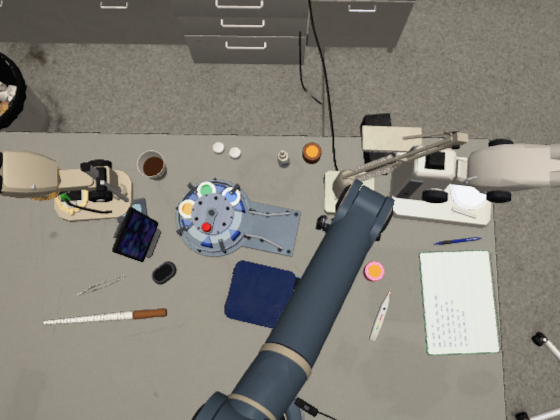

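```bash
python3 - <<'E'
from h import *
robot.close_job(); st()
E
```

```text
the job is handed in; nothing more can be done
the job is handed in; nothing more can be done
```

I loaded the three pots that were present (amber, green and blue) into three consecutive pockets, then indexed the wheel on and locked it with an empty pocket facing the lane. I handed the job in at about 86 s. No red-dot pot was ever found in the pictures, so I took it as absent. The pink and brown look-alikes were left alone.

**Last checks:**
- All three lids show in the wheel in both cameras. Each push stopped against the hub at the same place, within 1 mm.
- The knob top read about 117.5 mm, which is the plunger-down height, and its angle was 170.0° against 169.6° expected.
- The lane was empty, the rinse bottle and spectacle case stood where they were at the start, and the gripper was clear of everything.

**What disagreed on the way:**
- **Gripper height:** the fingertips stood about 33 mm higher than the reported tool position and `robot.nose_length` implied. My first grasp of the knob therefore closed on nothing above it. A touch on the lane plate measured the difference, and I corrected every height after that.
- **Early stop:** the first push, with the amber pot, stopped early on a brief force spike. I resumed it and it went home.
- **Knocked pot:** the blue pot was knocked about 26 mm aside during the run, and I found it again before picking it up.

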